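# Three slate discs to the tray, then hold the finds case open

### The job

Make up the tray to exactly three round slate discs, lying flat side by side (one is in it already), and leave the other two discs and everything else where they lie. Then raise the lid of the plywood finds case by its bar and hold it 60 degrees open, give or take 6, so that a colleague can slip the set in; the lid falls shut if let go, so finish still holding it there.

Things in the scene. Friction and masses are not known exactly. Their poses are not given: they have to be found in the camera images.
- lid (a joint): angle of the plywood case's lid, rad: 0 shut, pi/3 = 1.047 at 60 degrees open, stop at 1.5. The lid (140 mm deep, 240 mm wide, 8 mm thick, about 0.6 kg) turns about its far edge and falls shut from any angle when let go; the hinge is nearly frictionless
- lid_bar (a point): middle of the lid's handle: a horizontal round steel bar, 10 mm thick, 88 mm long along the case's y axis, carried by two arms at 40 mm to either side of the middle (72 mm free between them), 35 mm in front of the lid's front edge, in mid-thickness of the lid (74 mm above the table when shut). Open space above, below, in front and behind (30 mm between bar and case front). Axes those of the lid, which equal those of the case when shut
- lid_hinge (a point): middle of the lid's hinge line, at the top of the case's far wall, 70 mm above the table. The line runs along the case's y axis; with the lid shut the bar lies 175 mm from it towards the case's -x and 4 mm higher, and as the lid opens the bar swings up and over towards the case's +x
- case: plywood finds case, fixed, 140 mm deep (x) by 240 mm wide (y) by 70 mm high without the lid; origin at the centre of its underside, z up, its front faces its own -x, towards the robot
- tray: shallow aluminium tray, fixed, open on top, 106 mm (x) by 196 mm (y) outside, 16 mm high, walls and floor 3 mm (inside 100 by 190 mm); origin at the centre of its underside, z up. One slate disc lies in it at the start
- disc1_center (a point): a dark slate disc, round, 40 mm across and 16 mm thick, edges slightly bevelled, about 50 g; this point is its centre, 8 mm above its underside. Lies flat on the table at the start
- disc2_center (a point): a dark slate disc, round, 40 mm across and 16 mm thick, edges slightly bevelled, about 50 g; this point is its centre, 8 mm above its underside. Lies flat on the table at the start
- disc3_center (a point): a dark slate disc, round, 40 mm across and 16 mm thick, edges slightly bevelled, about 50 g; this point is its centre, 8 mm above its underside. Lies flat on the table at the start
- disc4_center (a point): a dark slate disc, round, 40 mm across and 16 mm thick, edges slightly bevelled, about 50 g; this point is its centre, 8 mm above its underside. Lies flat on the table at the start
- disc5_center (a point): a dark slate disc, round, 40 mm across and 16 mm thick, edges slightly bevelled, about 50 g; this point is its centre, 8 mm above its underside. Lies in the tray at the start, anywhere along the tray's length
- fragment: bystander: flat oblong angular slate piece, about 50 by 40 mm and 14 mm thick, not round, among the discs; origin at the centre of its underside
- slab: bystander: large flat slate slab, about 160 by 120 mm, 18 mm thick; origin at the centre of its underside
- lump: bystander: pale stone lump, about 60 mm across and 46 mm high; origin under its centre
- jar: bystander: small clear jar with white cap, 42 mm across, 75 mm high; origin at the centre of its underside
- stick: bystander: flat wooden measuring stick, 240 by 26 by 5 mm; origin at the centre of its underside
There are look-alikes about, which are no part of the job. What is shaped like the part that bears disc3_center but purple is not meant.

How it is judged:
By the outcome, as a careful person would: the job done as asked, in the order asked, and still so for the second after the job is handed in, while the arm keeps its last pose, push and grip.
It also fails if it takes over 67 s, if anything falls off the work surface, if the arm or the gripper's body presses on something with over 40 N, if the wrist force passes 120 N, or if a joint passes its speed limit or range.

### The arm

A 6-joint arm with a two-finger parallel gripper is mounted at the origin on the work surface. World frame = base frame: x ahead of the robot, y to its left, z up, the work surface at z = 0. Lengths are in m, angles in rad, forces in N, time in s.
With the tool pointing down it reaches from about 0.35 to 0.775 m from the base axis. Payload 7.3 kg.
Tool frame: the origin (TCP) lies on the centre line of the jaws, within the pads' length; the fingertips stand 25 mm ahead of it and the grasp point (between the pads) lies 6 mm ahead of it; z points along the fingers, y is the line along which they close (so a half turn about z gives the same grasp; the last joint's range is limited). The gripper opens to 92 mm and grips with 3 to 60 N. Pads are 19 mm wide; open, the fingers measure 130 mm over their backs; the gripper's body (75 mm by 190 mm) begins 47 mm behind the grasp point.
Start: joints at [-1.292, 0.342, 1.524, -0, 1.275, -0.146], TCP at [0.216, -0.478, 0.252] pointing down, gripper open.
Joint ranges: [-2.53, 2.53], [-0.77, 2.02], [0.04, 2.7], [-1, 4.14], [0.28, 2.66], [-3.11, 3.11]. Speed limits (rad/s): [2.57, 2.57, 3.14, 3.14, 3.14, 3.14].

### API

Orientations are given as [roll, pitch, yaw] about the fixed x, y, z axes, in that order (R = Rz(yaw) Ry(pitch) Rx(roll)).
In Python, from cell import status, read_camera, camera_info, ticket, models gives the robot as it stands.
- The arm moves only by the tool send_rows, never from a script. Its argument "plan" is a list of rows, each an object with "offset": the shift along the tool's x, y, z in mm, a list of three; "yaw": the turn about the tool's z in rad. In form: [{"offset": [dx, dy, dz], "yaw": yaw}, ...]. A call has 1 to 20 rows; each row shifts and turns the commanded pose from where the row before left it, along the tool's axes as they then stand; what a row does not reach is not made up. A row lasts 1/10 s, in which the tool goes at most 50 mm and 8.59 degrees, less where a joint would pass 70% of its speed; a pose out of reach is approached as far as the arm can. A call is refused whole if a number of a shift passes 50 or a number of a turn 0.15, either way. A call with a gripper value outside its range is refused whole. "hand" is the closure, from 0 (fully open) to 1 (shut), set as the call begins (left out, the last holds). The fingers move at their own pace and stop on an object; "squeeze" is the grip in N (left out, the last holds). Time passes only in rows, so rows that do not move let the fingers close. It gives the time, the measured TCP pose, the force, the opening and the grip force at its end, in the units of the state.
- status.observe(): the state, without advancing time (a new reading comes with each control period).
- read_camera(name): name is "side" or "top"; returns the picture (384x512x3 uint8, red, green, blue); there is no depth.
- camera_info(name): a dict with "vfov" (degrees; the focal length in pixels is half the picture's height over the tangent of half this angle, whatever the lens; pixels are square), "cx", "cy" (the principal point, pixels), "origin" and "attitude" of the camera in the world. Camera axes: x right, y down, z forward; pixel columns grow to the right and rows downward; lengths in m; the calibration is good to about 2 mm. A picture is of the moment at which its call begins. camera_info takes no time and is no camera call.
- ticket.hand_in(): hands the job in; it is judged then, once.
Trained networks look in the newest picture that a camera, given by its name, has taken for a name from the list of things; names that differ only in an ending like _2 or _b are one class to them, and where a whole thing is asked for, a point or a joint stands for the part that bears it (a point fixed in the world has none). Each returns a list of dicts, best first, with "conf" (0 to 1); they miss things now and then, are a little off and sometimes report something else, mostly with a low value. They report only what shows in the picture. A call takes as long as a camera call. They do not tell look-alikes from the thing itself.
- models.regions_of(camera, label): "mask" (384x512 bool, what is visible of it) and "extent" ([left, top, right, bottom] in pixels, round what is visible of it).
The state is a dict: "time": time; "qpos": joint angles; "qvel": joint speeds; "joint_efforts": joint torques, N m; "tool_pos": TCP position; "tool_rot": TCP orientation; "contact_force": force on the tool from outside, world axes, zero at the start; "torque": the same for the moment, N m; "opening": finger opening in m; "grip_force": force on a finger pad.
Only numpy, scipy, OpenCV 4.12 (cv2) and the standard library are available. Lean on these libraries where they do the work, as an engineer would, in place of code of your own. Each camera call takes 0.05 s, during which the arm holds its last target. There are 200 camera calls.

## Working session

There is one attempt and no reset: what is moved stays moved. The work goes in short steps, Python scripts to look and compute and a tool call to move; the robot and the scene stay as the last step left them, time stands still between calls to the robot, and variables do not carry over. Pictures are saved under pics/ and viewed, at most 10 in all, crops included, and the job is handed in when it is done.

Besides the shell and the picture viewer there is one more tool, called after ">>>" by a JSON object that holds its "op" and its "data". send_rows: Moves the arm, as the interface text tells. Its arguments: {"type":"object","properties":{"plan":{"type":"array"},"hand":{"type":"number"},"squeeze":{"type":"number"}},"required":["plan"]}

```bash
mkdir -p pics; ls; cat > h.py <<'E'
import numpy as np, cv2
from cell import status, read_camera, camera_info, ticket, models
def shot(c,fn,s=1.5):
    im=read_camera(c); cv2.imwrite('pics/'+fn,cv2.resize(im[...,::-1],None,fx=s,fy=s)); return im
def K(c):
    i=camera_info(c); f=192/np.tan(np.radians(i['vfov'])/2); return i,f
E
python3 - <<'E'
from h import *
for c in('top','side'):
    shot(c,c+'0.png'); print(camera_info(c))
print(status.observe())
E
```

```text
pics
{'vfov': 43.48968969725966, 'cx': 253.20463092057196, 'cy': 194.9173919840029, 'origin': array([ 0.35799379, -0.03319801,  1.35416276]), 'attitude': array([-2.96533806,  0.00464706, -1.55644361])}
{'vfov': 43.826684573619715, 'cx': 258.9727968472595, 'cy': 191.9167758337145, 'origin': array([-0.16708434,  0.83265341,  0.71408284]), 'attitude': array([-2.08034694, -0.0156617 , -2.41931735])}
{'time': 0.1, 'qpos': array([-1.29200010e+00,  3.42659150e-01,  1.52493311e+00,  3.12632304e-06,
        1.27543574e+00, -1.46014791e-01]), 'qvel': array([ 0.000376  , -0.00193064, -0.00257624, -0.00025521,  0.00028719,
       -0.00187365]), 'joint_efforts': array([ 1.49335719e-03, -4.32005775e+01, -2.44693583e+01,  7.18505052e-02,
        5.26183890e-02, -5.86485953e-05]), 'tool_pos': array([ 0.2162962 , -0.47799514,  0.25110723]), 'tool_rot': array([-3.14017301e+00, -2.11796129e-04,  4.24809953e-01]), 'contact_force': array([0.04785503, 0.03271368, 0.0218032 ]), 'torque': array([0.00761255, 0.02434256, 0.00052294]), 'grip_force': 0.0, 'opening': 0.09195196463665954}
```

View pics/top0.png

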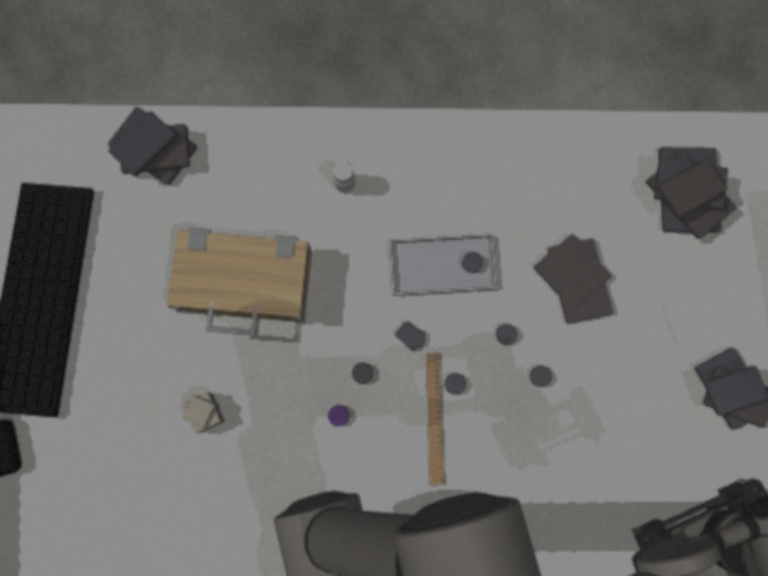

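View pics/side0.png

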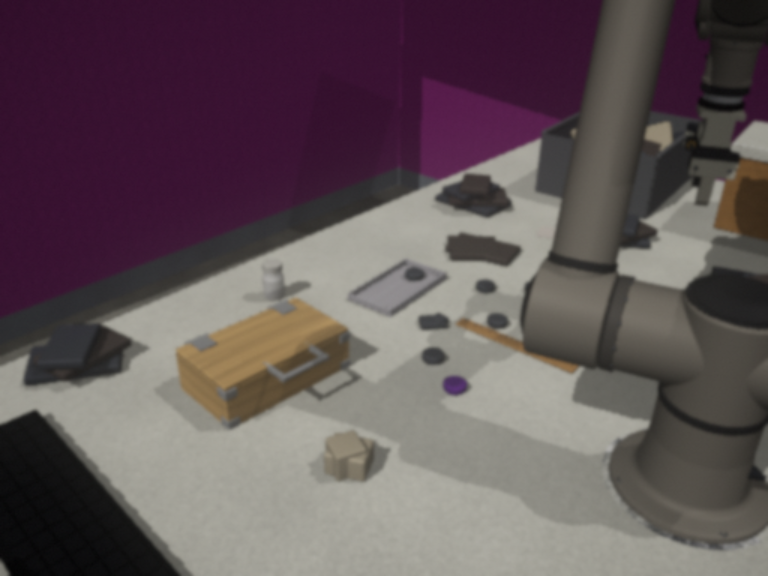

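The top picture (1.5× pixels) shows four table discs at (507,334), (541,376), (455,384) and (362,373), with the purple decoy at (339,415). The tray is at (444,265), holding one disc at (473,262), and the case bar is at about (254,325). I'll take the two free-standing discs, (507,334) and (541,376). Next I'll measure everything.

```bash
cat >> h.py <<'E'
from scipy.spatial.transform import Rotation as R
def ray(c,uv,z):
    "pixel(s) -> world point at height z"
    i,f=K(c); uv=np.atleast_2d(uv).astype(float)
    d=np.c_[(uv[:,0]-i['cx'])/f,(uv[:,1]-i['cy'])/f,np.ones(len(uv))]
    d=d@R.from_euler('xyz',i['attitude']).as_matrix().T
    o=i['origin']; return o+d*((z-o[2])/d[:,2])[:,None]
def cen(m):
    v,u=np.nonzero(m); return np.array([u.mean(),v.mean()])
def corners(m):
    c=max(cv2.findContours(m.astype(np.uint8),0,2)[0],key=cv2.contourArea)
    return cv2.boxPoints(cv2.minAreaRect(c))
E
python3 - <<'E'
from h import *
np.set_printoptions(precision=4,suppress=True)
for c in('top','side'):
    read_camera(c)
    for l,z in(('disc1_center',.012),('tray',.016),('lid_bar',.074),('lid',.078),('case',.07),('fragment',.014)):
        for r in models.regions_of(c,l)[:7]:
            p=cen(r['mask']); print(c,l,round(r['conf'],2),r['extent'],r['mask'].sum(),p,ray(c,p,z)[0])
            if c=='top' and l in('tray','lid','case') and r['conf']>.4: print(ray(c,corners(r['mask']),z))
E
```

```text
top tray 0.94 [260.2, 156.6, 329.1, 198.4] 2364 [293.3494 175.8871] [ 0.6527 -0.1369  0.016 ]
[[ 0.6996 -0.0396  0.016 ]
 [ 0.7175 -0.2335  0.016 ]
 [ 0.6066 -0.2404  0.016 ]
 [ 0.5891 -0.0492  0.016 ]]
top lid_bar 0.96 [110.6, 151.3, 204.2, 221.0] 4695 [158.3721 182.6275] [0.6163 0.2341 0.074 ]
top lid 0.84 [112.1, 151.4, 202.1, 222.4] 4855 [158.337  182.9458] [0.6146 0.2333 0.078 ]
[[0.5159 0.3605 0.078 ]
 [0.7048 0.3572 0.078 ]
 [0.6863 0.1063 0.078 ]
 [0.4985 0.1158 0.078 ]]
top case 0.85 [111.9, 150.5, 209.4, 225.9] 5188 [159.9774 184.1852] [0.6128 0.2303 0.07  ]
[[0.5189 0.36   0.07  ]
 [0.7068 0.3567 0.07  ]
 [0.6879 0.1008 0.07  ]
 [0.5012 0.1104 0.07  ]]
top fragment 0.77 [265.3, 213.1, 281.1, 231.2] 244 [273.8484 223.4549] [ 0.5163 -0.0825  0.014 ]
top fragment 0.49 [233.1, 240.6, 250.8, 253.7] 148 [241.2095 247.7432] [0.4473 0.0076 0.014 ]
top fragment 0.46 [354.3, 242.6, 366.1, 257.3] 168 [360.2202 249.9167] [ 0.4459 -0.322   0.014 ]
side disc1_center 0.63 [319.6, 187.8, 328.0, 196.8] 93 [322.9032 190.0538] [ 0.5204 -0.2593  0.012 ]
side disc1_center 0.52 [281.0, 231.8, 296.4, 241.3] 167 [288.2515 236.6946] [0.443 0.009 0.012]
side tray 0.9 [232.7, 170.7, 298.1, 209.3] 1173 [262.5652 190.9369] [ 0.6468 -0.124   0.016 ]
side lid_bar 0.86 [118.2, 198.8, 231.7, 261.2] 3780 [174.3979 228.8175] [0.6114 0.2415 0.074 ]
side lid 0.66 [121.3, 199.6, 229.8, 257.2] 3647 [173.7115 228.5569] [0.6086 0.2456 0.078 ]
side case 0.62 [118.5, 197.6, 234.9, 283.9] 6192 [174.0885 239.4818] [0.582  0.2673 0.07  ]
side fragment 0.71 [278.4, 209.5, 298.6, 219.9] 180 [288.9944 213.3889] [ 0.5107 -0.0798  0.014 ]
```

```bash
cat >> h.py <<'E'
def blob(im,u,v,th=75,w=14):
    g=cv2.cvtColor(im,cv2.COLOR_RGB2GRAY); m=np.zeros(g.shape,np.uint8)
    u,v=int(u),int(v); m[v-w:v+w+1,u-w:u+w+1]=g[v-w:v+w+1,u-w:u+w+1]<th
    n,l,s,c=cv2.connectedComponentsWithStats(m)
    k=l[v,u]; return c[k],s[k]
E
python3 - <<'E'
from h import *
np.set_printoptions(precision=4,suppress=True)
im=read_camera('top')
for u,v,z in((338,223,.012),(360.5,250.5,.012),(303.5,256,.012),(241.5,248.5,.012),(315,175,.015)):
    for th in(55,70):
        c,s=blob(im,u,v,th); print(th,c,s,ray('top',c,z)[0])
cv2.imwrite('pics/crop1.png',cv2.resize(im[145:285,100:380,::-1],None,fx=2.8,fy=2.8,interpolation=cv2.INTER_CUBIC))
E
```

```text
55 [255.5 191.5] [     0      0    512    384 196608] [ 0.6069 -0.0299  0.012 ]
70 [337.2051 223.0513] [331 217  13  13 117] [ 0.5201 -0.2599  0.012 ]
55 [255.5 191.5] [     0      0    512    384 196608] [ 0.6069 -0.0299  0.012 ]
70 [255.4626 191.4791] [     0      0    512    384 196538] [ 0.6069 -0.0298  0.012 ]
55 [255.5 191.5] [     0      0    512    384 196608] [ 0.6069 -0.0299  0.012 ]
70 [255.482  191.4763] [     0      0    512    384 196535] [ 0.6069 -0.0298  0.012 ]
55 [255.5 191.5] [     0      0    512    384 196608] [ 0.6069 -0.0299  0.012 ]
70 [241.6618 248.5147] [235 243  14  13 136] [0.4453 0.0064 0.012 ]
55 [255.5 191.5] [     0      0    512    384 196608] [ 0.6063 -0.0299  0.015 ]
70 [314.9487 174.735 ] [309 169  13  12 117] [ 0.6571 -0.1984  0.015 ]
```

View pics/crop1.png

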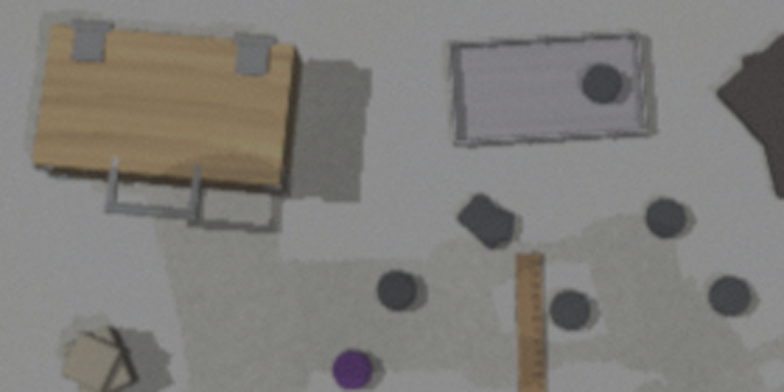

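The crop shows the bar running from (107,210) to (195,217) crop pixels, with its shadow to the right. The lid corners are at (50,25), (297,43), (281,188) and (34,166). The tray rim and the discs at (666,218) and (730,296) are clear.

```bash
python3 - <<'E'
from h import *
np.set_printoptions(precision=4,suppress=True)
def P(pts,z):
    q=np.array(pts,float); return ray('top',np.c_[(q[:,0]+.5)/2.8+99.5,(q[:,1]+.5)/2.8+144.5],z)
L=P([(50,25),(297,43),(281,188),(34,166)],.078); print(L,[np.linalg.norm(L[i]-L[i-1]) for i in range(4)])
T=P([(450,43),(645,34),(655,134),(458,145)],.016); print(T,T.mean(0),[np.linalg.norm(T[i]-T[i-1]) for i in range(4)])
B=P([(107,210),(196,218),(152,213)],.074); print(B,np.linalg.norm(B[0]-B[1]))
print(P([(666,218),(730,296),(603,84)],.014))
im=read_camera('top')
for u,v,z in((338,223,.014),(360.5,250.5,.014),(315,175,.016)):
    for th in(75,80,85):
        c,s=blob(im,u,v,th,9); print(th,c,s[2:],ray('top',c,z)[0])
from scipy.optimize import least_squares
i,f=K('side'); Rm=R.from_euler('xyz',i['attitude']).as_matrix()
def proj(p): q=Rm.T@(np.array(p)-i['origin']); return q[:2]/q[2]*f+[i['cx'],i['cy']]
print('side px x1.5: bar',proj(B[2])*1.5,'d1',proj([.5215,-.26,.012])*1.5,'d5',proj([.657,-.198,.015])*1.5, [proj(x)*1.5 for x in L])
E
```

```text
[[0.695  0.3491 0.078 ]
 [0.6801 0.1069 0.078 ]
 [0.5373 0.1177 0.078 ]
 [0.5553 0.3556 0.078 ]] [np.float64(0.13984649480065553), np.float64(0.24268607893759792), np.float64(0.14323902226621263), np.float64(0.23858621740501748)]
[[ 0.6978 -0.0427  0.016 ]
 [ 0.7099 -0.2418  0.016 ]
 [ 0.6061 -0.2505  0.016 ]
 [ 0.5922 -0.052   0.016 ]] [ 0.6515 -0.1467  0.016 ] [np.float64(0.10607000219349795), np.float64(0.19953147062107016), np.float64(0.1041610369229625), np.float64(0.19901503891822933)]
[[0.5143 0.284  0.074 ]
 [0.5078 0.1985 0.074 ]
 [0.512  0.2408 0.074 ]] 0.08583183515753076
[[ 0.5213 -0.2605  0.014 ]
 [ 0.4446 -0.3225  0.014 ]
 [ 0.6575 -0.1988  0.014 ]]
75 [337.2609 222.7174] [ 14  13 138] [ 0.5208 -0.2597  0.014 ]
80 [337.4097 222.7569] [ 14  13 144] [ 0.5207 -0.2602  0.014 ]
85 [337.4314 222.634 ] [ 14  14 153] [ 0.521  -0.2602  0.014 ]
75 [360.2128 250.3121] [ 14  13 141] [ 0.4448 -0.322   0.014 ]
80 [360.2119 250.3179] [ 14  14 151] [ 0.4448 -0.322   0.014 ]
85 [360.2812 250.375 ] [ 15  14 160] [ 0.4447 -0.3222  0.014 ]
75 [314.587  174.7101] [ 14  13 138] [ 0.6569 -0.1972  0.016 ]
80 [314.7365 174.6014] [ 14  14 148] [ 0.6572 -0.1977  0.016 ]
85 [314.8013 174.7628] [ 15  14 156] [ 0.6568 -0.1978  0.016 ]
side px x1.5: bar [304.2771 367.599 ] d1 [484.1164 284.7719] d5 [413.4526 272.5745] [array([173.347 , 348.9781]), array([295.2365, 295.8933]), array([348.7036, 327.5442]), array([225.2634, 387.5832])]
```

>>> {"op": "send_rows", "data": {"plan": [{"offset": [0, 0, 0], "yaw": -0.1345}, {"offset": [0, 0, 0], "yaw": -0.1345}, {"offset": [0, 0, 0], "yaw": -0.1345}, {"offset": [0, 0, 0], "yaw": -0.1345}, {"offset": [0, 0, 0], "yaw": -0.1345}, {"offset": [0, 0, 0], "yaw": -0.1345}, {"offset": [0, 0, 0], "yaw": -0.1345}, {"offset": [0, 0, 0], "yaw": -0.1345}, {"offset": [0, 0, 0], "yaw": -0.1345}, {"offset": [14, 24, 8], "yaw": 0}, {"offset": [14, 24, 8], "yaw": 0}, {"offset": [14, 24, 8], "yaw": 0}, {"offset": [14, 24, 8], "yaw": 0}, {"offset": [14, 24, 8], "yaw": 0}, {"offset": [14, 24, 8], "yaw": 0}, {"offset": [14, 24, 8], "yaw": 0}, {"offset": [14, 24, 8], "yaw": 0}, {"offset": [14, 24, 8], "yaw": 0}, {"offset": [14, 24, 8], "yaw": 0}], "hand": 0.24}}

```text
time: 2.8
tool_pos: [0.4478, -0.3225, 0.1714]
tool_rot: [3.141, 0.0, 1.635]
contact_force: [-0.6, -0.5, 0.5]
opening: 0.0698
grip_force: 0.0
```

>>> {"op": "send_rows", "data": {"plan": [{"offset": [0, -3, 18], "yaw": 0}, {"offset": [0, 0, 18], "yaw": 0}, {"offset": [0, 0, 18], "yaw": 0}, {"offset": [0, 0, 18], "yaw": 0}, {"offset": [0, 0, 18], "yaw": 0}, {"offset": [0, 0, 18], "yaw": 0}, {"offset": [0, 0, 18], "yaw": 0}, {"offset": [0, 0, 9], "yaw": 0}, {"offset": [0, 0, 8], "yaw": 0}, {"offset": [0, 0, 0], "yaw": 0}, {"offset": [0, 0, 0], "yaw": 0}]}}

```text
time: 3.9
tool_pos: [0.4442, -0.3236, 0.0292]
tool_rot: [3.141, 0.001, 1.635]
contact_force: [-0.6, 0.5, 0.7]
opening: 0.0699
grip_force: 0.0
```

>>> {"op": "send_rows", "data": {"plan": [{"offset": [0, 0, 0], "yaw": 0}, {"offset": [0, 0, 0], "yaw": 0}, {"offset": [0, 0, 0], "yaw": 0}, {"offset": [0, 0, 0], "yaw": 0}, {"offset": [0, 0, 0], "yaw": 0}, {"offset": [0, 0, 0], "yaw": 0}, {"offset": [0, 0, 0], "yaw": 0}, {"offset": [0, 0, 0], "yaw": 0}], "hand": 1, "squeeze": 20}}

```text
time: 4.7
tool_pos: [0.444, -0.3234, 0.0289]
tool_rot: [3.141, 0.0, 1.635]
contact_force: [0.8, -0.1, 3.8]
opening: 0.0388
grip_force: 20.0
```

>>> {"op": "send_rows", "data": {"plan": [{"offset": [0, 0, -25], "yaw": 0}, {"offset": [0, 0, -25], "yaw": 0}, {"offset": [0, 0, -25], "yaw": 0}, {"offset": [0, 0, -25], "yaw": 0}, {"offset": [20, 20, 0], "yaw": 0}, {"offset": [20, 20, 0], "yaw": 0}, {"offset": [20, 20, 0], "yaw": 0}, {"offset": [20, 20, 0], "yaw": 0}, {"offset": [20, 20, 0], "yaw": 0}, {"offset": [20, 20, 0], "yaw": 0}, {"offset": [20, 20, 0], "yaw": 0}, {"offset": [20, 20, 0], "yaw": 0}, {"offset": [20, 20, 0], "yaw": 0}, {"offset": [20, 20, 0], "yaw": 0}, {"offset": [20, 20, 0], "yaw": 0}, {"offset": [0, 0, 0], "yaw": 0}]}}

```text
time: 6.3
tool_pos: [0.6507, -0.0867, 0.128]
tool_rot: [3.141, -0.001, 1.639]
contact_force: [-0.5, 0.8, -1.9]
opening: 0.0392
grip_force: 20.0
```

```bash
python3 - <<'E'
from h import *
im=read_camera('side'); cv2.imwrite('pics/s1.png',cv2.resize(im[130:260,180:380,::-1],None,fx=4,fy=4,interpolation=cv2.INTER_CUBIC))
print(status.observe()['tool_pos'],status.observe()['opening'])
E
```

```text
[ 0.64957108 -0.08820279  0.12790656] 0.03861243545014168
```

View pics/s1.png

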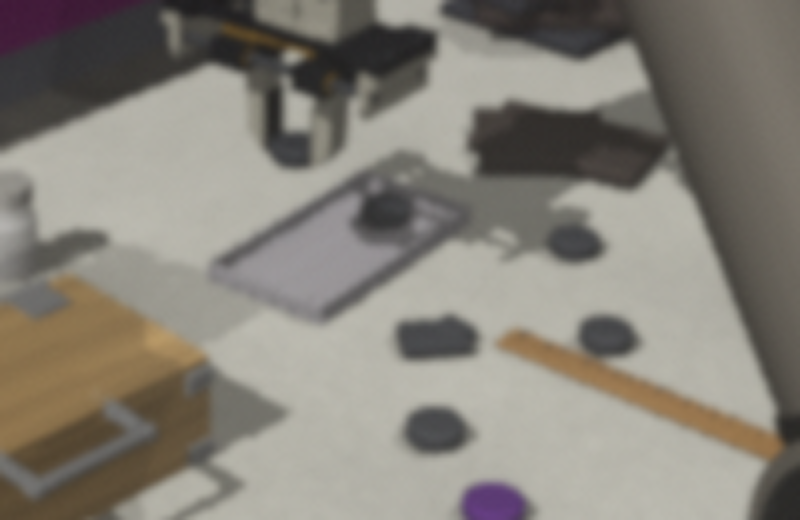

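The disc is held (crop (293,148)), and disc 5 is in the tray at (385,212). Now I'll lower it into the tray.

>>> {"op": "send_rows", "data": {"plan": [{"offset": [0, -2, 20], "yaw": 0}, {"offset": [0, 0, 20], "yaw": 0}, {"offset": [0, 0, 20], "yaw": 0}, {"offset": [0, 0, 15], "yaw": 0}, {"offset": [0, 0, 10], "yaw": 0}, {"offset": [0, 0, 6], "yaw": 0}, {"offset": [0, 0, 3], "yaw": 0}, {"offset": [0, 0, 0], "yaw": 0}, {"offset": [0, 0, 0], "yaw": 0}]}}

```text
time: 7.25
tool_pos: [0.6477, -0.0899, 0.0354]
tool_rot: [3.14, 0.001, 1.635]
contact_force: [0.5, 0.4, -0.1]
opening: 0.0386
grip_force: 20.0
```

>>> {"op": "send_rows", "data": {"plan": [{"offset": [0, 0, 3], "yaw": 0}, {"offset": [0, 0, 0], "yaw": 0}, {"offset": [0, 0, 0], "yaw": 0}]}}

```text
time: 7.55
tool_pos: [0.6474, -0.0898, 0.032]
tool_rot: [3.141, 0.0, 1.635]
contact_force: [0.9, 0.2, 0.3]
opening: 0.0394
grip_force: 20.0
```

>>> {"op": "send_rows", "data": {"plan": [{"offset": [0, 0, 0], "yaw": 0}, {"offset": [0, 0, 0], "yaw": 0}, {"offset": [0, 0, 0], "yaw": 0}, {"offset": [0, 0, 0], "yaw": 0}, {"offset": [0, 0, -15], "yaw": 0}, {"offset": [0, 0, -25], "yaw": 0}, {"offset": [0, 0, -25], "yaw": 0}, {"offset": [0, 0, -25], "yaw": 0}, {"offset": [0, 0, 0], "yaw": 0}], "hand": 0.457}}

```text
time: 8.45
tool_pos: [0.6495, -0.0903, 0.1271]
tool_rot: [3.133, 0.003, 1.635]
contact_force: [0.5, 0.1, -0.0]
opening: 0.0498
grip_force: 0.0
```

>>> {"op": "send_rows", "data": {"plan": [{"offset": [-20, -17, 0], "yaw": 0}, {"offset": [-20, -17, 0], "yaw": 0}, {"offset": [-20, -17, 0], "yaw": 0}, {"offset": [-20, -17, 0], "yaw": 0}, {"offset": [-20, -17, 0], "yaw": 0}, {"offset": [-20, -17, 0], "yaw": 0}, {"offset": [-20, -17, 0], "yaw": 0}, {"offset": [-21, -18, 0], "yaw": 0}, {"offset": [0, 0, 0], "yaw": 0}, {"offset": [0, 0, 0], "yaw": 0}], "hand": 0.24}}

```text
time: 9.45
tool_pos: [0.5207, -0.2595, 0.1218]
tool_rot: [3.141, -0.0, 1.634]
contact_force: [-0.4, -0.1, 0.3]
opening: 0.0697
grip_force: 0.0
```

>>> {"op": "send_rows", "data": {"plan": [{"offset": [0, 0, 20], "yaw": 0}, {"offset": [0, 0, 20], "yaw": 0}, {"offset": [0, 0, 20], "yaw": 0}, {"offset": [0, 0, 15], "yaw": 0}, {"offset": [0, 0, 10], "yaw": 0}, {"offset": [0, 0, 8], "yaw": 0}, {"offset": [0, 0, 0], "yaw": 0}, {"offset": [0, 0, 0], "yaw": 0}]}}

```text
time: 10.25
tool_pos: [0.5213, -0.2592, 0.0291]
tool_rot: [3.141, 0.0, 1.636]
contact_force: [0.2, -0.0, 0.4]
opening: 0.0698
grip_force: 0.0
```

>>> {"op": "send_rows", "data": {"plan": [{"offset": [0, 0, 0], "yaw": 0}, {"offset": [0, 0, 0], "yaw": 0}, {"offset": [0, 0, 0], "yaw": 0}, {"offset": [0, 0, 0], "yaw": 0}, {"offset": [0, 0, 0], "yaw": 0}, {"offset": [0, 0, 0], "yaw": 0}, {"offset": [0, 0, 0], "yaw": 0}, {"offset": [0, 0, -25], "yaw": 0}, {"offset": [0, 0, -25], "yaw": 0}, {"offset": [0, 0, -25], "yaw": 0}, {"offset": [0, 0, -20], "yaw": 0}, {"offset": [0, 0, 0], "yaw": 0}], "hand": 1}}

```text
time: 11.45
tool_pos: [0.5222, -0.2601, 0.1264]
tool_rot: [3.137, 0.003, 1.635]
contact_force: [-0.3, -0.0, -0.9]
opening: 0.0387
grip_force: 20.0
```

```bash
python3 - <<'E'
from h import *
im=read_camera('top'); cv2.imwrite('pics/t1.png',cv2.resize(im[140:270,230:400,::-1],None,fx=4,fy=4,interpolation=cv2.INTER_CUBIC))
E
```

```text
(no output)
```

View pics/t1.png

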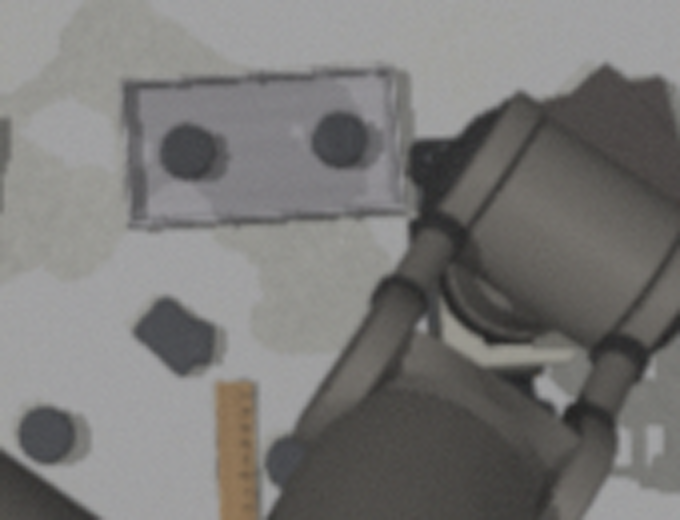

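The tray holds the placed disc at crop (188,152) and disc 5 at (341,139). The middle between them is free for the third disc.

>>> {"op": "send_rows", "data": {"plan": [{"offset": [16, 20, 0], "yaw": 0}, {"offset": [16, 20, 0], "yaw": 0}, {"offset": [16, 20, 0], "yaw": 0}, {"offset": [16, 20, 0], "yaw": 0}, {"offset": [16, 20, 0], "yaw": 0}, {"offset": [16, 20, 0], "yaw": 0}, {"offset": [11, 17, 0], "yaw": 0}, {"offset": [0, 0, 0], "yaw": 0}, {"offset": [0, 0, 0], "yaw": 0}, {"offset": [0, 0, 0], "yaw": 0}]}}

```text
time: 12.5
tool_pos: [0.6496, -0.1443, 0.1227]
tool_rot: [-3.14, -0.0, 1.635]
contact_force: [-0.7, 0.7, -0.5]
opening: 0.039
grip_force: 20.0
```

>>> {"op": "send_rows", "data": {"plan": [{"offset": [0, 0, 20], "yaw": 0}, {"offset": [0, 0, 20], "yaw": 0}, {"offset": [0, 0, 20], "yaw": 0}, {"offset": [0, 0, 15], "yaw": 0}, {"offset": [0, 0, 10], "yaw": 0}, {"offset": [0, 0, 4], "yaw": 0}, {"offset": [0, 0, 3], "yaw": 0}, {"offset": [0, 0, 0], "yaw": 0}, {"offset": [0, 0, 0], "yaw": 0}]}}

```text
time: 13.4
tool_pos: [0.6512, -0.1438, 0.0325]
tool_rot: [3.14, 0.001, 1.635]
contact_force: [-0.2, 0.1, 0.1]
opening: 0.0386
grip_force: 20.0
```

>>> {"op": "send_rows", "data": {"plan": [{"offset": [0, 0, 0], "yaw": 0}, {"offset": [0, 0, 0], "yaw": 0}, {"offset": [0, 0, 0], "yaw": 0}, {"offset": [0, 0, 0], "yaw": 0}, {"offset": [0, 0, -15], "yaw": 0}, {"offset": [0, 0, -25], "yaw": 0}, {"offset": [0, 0, -25], "yaw": 0}, {"offset": [0, 0, -25], "yaw": 0}, {"offset": [0, 0, -25], "yaw": 0}, {"offset": [0, 0, -25], "yaw": 0}, {"offset": [0, 0, -20], "yaw": 0}, {"offset": [0, 0, 0], "yaw": 0}], "hand": 0.457}}

```text
time: 14.6
tool_pos: [0.6523, -0.1441, 0.1965]
tool_rot: [3.134, 0.003, 1.635]
contact_force: [-0.4, -0.4, 0.3]
opening: 0.0499
grip_force: 0.0
```

>>> {"op": "send_rows", "data": {"plan": [{"offset": [24.5, -7.1, 0], "yaw": 0}, {"offset": [24.5, -7.1, 0], "yaw": 0}, {"offset": [24.5, -7.1, 0], "yaw": 0}, {"offset": [24.5, -7.1, 0], "yaw": 0}, {"offset": [24.5, -7.1, 0], "yaw": 0}, {"offset": [24.5, -7.1, 0], "yaw": 0}, {"offset": [24.5, -7.1, 0], "yaw": 0}, {"offset": [24.5, -7.1, 0], "yaw": 0}, {"offset": [24.5, -7.1, 0], "yaw": 0}, {"offset": [24.5, -7.1, 0], "yaw": 0}, {"offset": [24.5, -7.1, 0], "yaw": 0}, {"offset": [24.5, -7.1, 0], "yaw": 0}, {"offset": [24.5, -7.1, 0], "yaw": 0}, {"offset": [24.5, -7.1, 0], "yaw": 0}, {"offset": [24.5, -7.1, 0], "yaw": 0}, {"offset": [24.5, -7.1, 0], "yaw": 0}, {"offset": [0, 0, 0], "yaw": 0.135}, {"offset": [0, 0, 0], "yaw": 0}, {"offset": [0, 0, 0], "yaw": 0}], "hand": 0.72}}

```text
time: 16.5
tool_pos: [0.5119, 0.2399, 0.1912]
tool_rot: [-3.141, 0.001, 1.503]
contact_force: [-0.1, -0.1, 0.5]
opening: 0.0258
grip_force: 0.0
```

```bash
python3 - <<'E'
from h import *
im=read_camera('top'); a=cv2.resize(im[150:250,230:350,::-1],None,fx=3.2,fy=3.2,interpolation=cv2.INTER_CUBIC)
im=read_camera('side'); b=cv2.resize(im[140:280,100:260,::-1],None,fx=2.5,fy=2.5,interpolation=cv2.INTER_CUBIC)
h=max(len(a),len(b)); pad=lambda q:cv2.copyMakeBorder(q,0,h-len(q),0,0,0)
cv2.imwrite('pics/j1.png',np.hstack([pad(a),pad(b)]))
print(status.observe()['tool_pos'])
E
```

```text
[0.51215281 0.23965906 0.19142855]
```

View pics/j1.png

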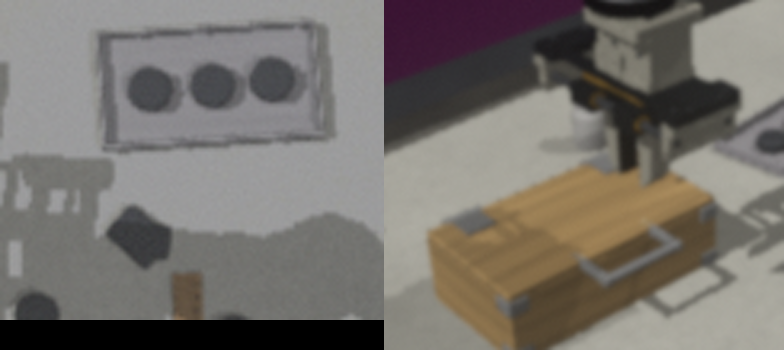

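The tray holds three discs lying flat at crop (150,88), (213,86) and (272,80). The gripper is above the bar, so I'll lower it to just above and check.

>>> {"op": "send_rows", "data": {"plan": [{"offset": [0, -1, 20], "yaw": 0}, {"offset": [0, 0, 20], "yaw": 0}, {"offset": [0, 0, 20], "yaw": 0}, {"offset": [0, 0, 18], "yaw": 0}, {"offset": [0, 0, 0], "yaw": 0}, {"offset": [0, 0, 0], "yaw": 0}], "hand": 0.74}}

```text
time: 17.2
tool_pos: [0.5114, 0.2399, 0.1139]
tool_rot: [-3.141, 0.0, 1.5]
contact_force: [0.7, 0.3, 0.8]
opening: 0.0241
grip_force: 0.0
```

```bash
python3 - <<'E'
from h import *
im=read_camera('side'); cv2.imwrite('pics/s2.png',cv2.resize(im[180:280,130:260,::-1],None,fx=6,fy=6,interpolation=cv2.INTER_CUBIC))
print(status.observe()['tool_pos'])
E
```

```text
[0.51172817 0.24013536 0.11451866]
```

View pics/s2.png

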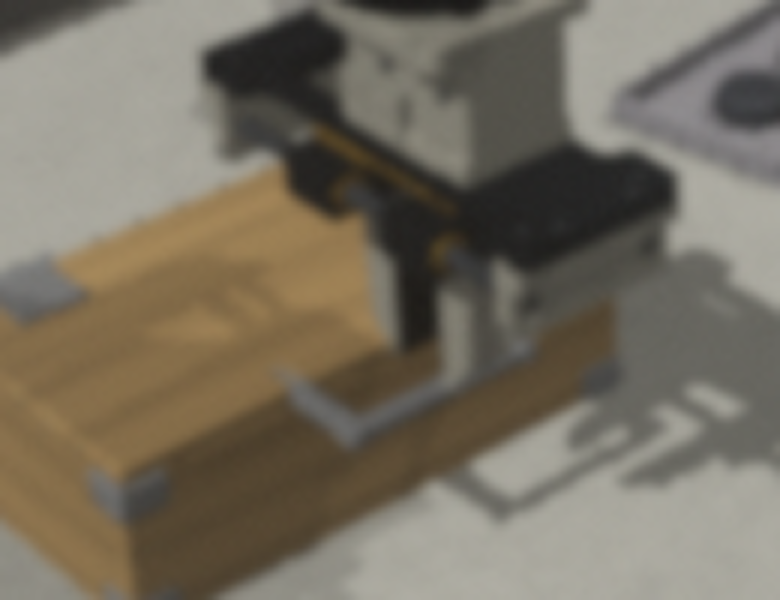

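The bar runs from (350,435) to (530,350), and the jaw tips straddle it at (400,350) and (465,385). They are centred, so I'll lower onto it and grip.

>>> {"op": "send_rows", "data": {"plan": [{"offset": [0, 0, 10], "yaw": 0}, {"offset": [0, 0, 10], "yaw": 0}, {"offset": [0, 0, 10], "yaw": 0}, {"offset": [0, 0, 0], "yaw": 0}, {"offset": [0, 0, 0], "yaw": 0}]}}

```text
time: 17.75
tool_pos: [0.5109, 0.2402, 0.0832]
tool_rot: [-3.141, 0.0, 1.5]
contact_force: [-0.2, -0.1, 0.3]
opening: 0.0236
grip_force: 0.0
```

>>> {"op": "send_rows", "data": {"plan": [{"offset": [0, 0, 0], "yaw": 0}, {"offset": [0, 0, 0], "yaw": 0}, {"offset": [0, 0, 0], "yaw": 0}, {"offset": [0, 0, 0], "yaw": 0}, {"offset": [0, 0, 0], "yaw": 0}, {"offset": [0, 0, 0], "yaw": 0}], "hand": 1, "squeeze": 30}}

```text
time: 18.35
tool_pos: [0.5132, 0.2403, 0.0845]
tool_rot: [3.137, -0.001, 1.5]
contact_force: [6.4, -0.9, -2.7]
opening: 0.0087
grip_force: 30.0
```

>>> {"op": "send_rows", "data": {"plan": [{"offset": [0, 2, -7.6], "yaw": 0}, {"offset": [0, 0.6, -7.6], "yaw": 0}, {"offset": [0, 1.1, -7.6], "yaw": 0}, {"offset": [0, 1.2, -7.5], "yaw": 0}, {"offset": [0, 1.8, -7.4], "yaw": 0}, {"offset": [0, 1.8, -7.4], "yaw": 0}, {"offset": [0, 2.4, -7.2], "yaw": 0}, {"offset": [0, 2.5, -7.2], "yaw": 0}, {"offset": [0, 3.1, -7], "yaw": 0}, {"offset": [0, 3.1, -7], "yaw": 0}, {"offset": [0, 3.7, -6.7], "yaw": 0}, {"offset": [0, 3.7, -6.7], "yaw": 0}, {"offset": [0, 4.2, -6.4], "yaw": 0}, {"offset": [0, 4.3, -6.3], "yaw": 0}, {"offset": [0, 4.8, -6], "yaw": 0}, {"offset": [0, 4.8, -5.9], "yaw": 0}, {"offset": [0, 0, 0], "yaw": 0}, {"offset": [0, 0, 0], "yaw": 0}]}}

```text
time: 20.15
tool_pos: [0.5547, 0.2372, 0.196]
tool_rot: [-3.138, 0.0, 1.501]
contact_force: [-8.2, 1.8, 2.8]
opening: 0.009
grip_force: 30.0
```

>>> {"op": "send_rows", "data": {"plan": [{"offset": [0, 4.3, -5.5], "yaw": 0}, {"offset": [0, 5.3, -5.5], "yaw": 0}, {"offset": [0, 5.7, -5.1], "yaw": 0}, {"offset": [0, 5.8, -5], "yaw": 0}, {"offset": [0, 6.1, -4.5], "yaw": 0}, {"offset": [0, 6.2, -4.5], "yaw": 0}, {"offset": [0, 6.5, -4], "yaw": 0}, {"offset": [0, 6.6, -3.9], "yaw": 0}, {"offset": [0, 0, 0], "yaw": 0}, {"offset": [0, 0, 0], "yaw": 0}, {"offset": [0, 0, 0], "yaw": 0}]}}

```text
time: 21.25
tool_pos: [0.6019, 0.2337, 0.2354]
tool_rot: [3.141, 0.0, 1.501]
contact_force: [-6.6, -0.4, 7.1]
opening: 0.0087
grip_force: 30.0
```

```bash
python3 - <<'E'
from h import *
im=read_camera('side'); s=status.observe(); print(s['tool_pos'],s['contact_force'],s['opening'])
cv2.imwrite('pics/s3.png',cv2.resize(im[100:290,90:320,::-1],None,fx=3.1,fy=3.1,interpolation=cv2.INTER_CUBIC))
# predicted lid line at several angles, hinge from measurements
i,f=K('side'); Rm=R.from_euler('xyz',i['attitude']).as_matrix()
def proj(p): q=Rm.T@(np.array(p)-i['origin']); return ((q[:2]/q[2]*f+[i['cx'],i['cy']])-[90,100])*3.1
ex=np.array([.9975,-.071,0]);ey=np.array([.071,.9975,0]);h=np.array([.6867,.2273,.07])
for a in(50,55,60,65,70):
    t=np.radians(a); print(a,[proj(h+y*ey+(-.14*np.cos(t)+.008*np.sin(t))*ex+np.array([0,0,.14*np.sin(t)+.008*np.cos(t)])).round() for y in(.12,-.12)])
E
```

```text
[0.6019297  0.2336859  0.23544751] [-6.22897846  0.06435738  8.00382617] 0.008678645921372335
50 [array([125., 334.]), array([392., 227.])]
55 [array([116., 320.]), array([383., 215.])]
60 [array([106., 307.]), array([374., 204.])]
65 [array([ 97., 295.]), array([365., 193.])]
70 [array([ 88., 284.]), array([356., 184.])]
```

View pics/s3.png

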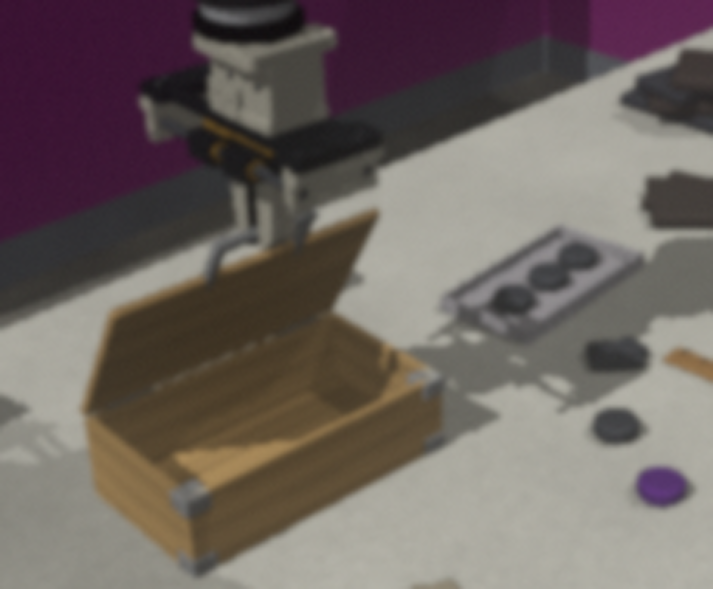

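The lid is up, with its top corners at (113,308) and (378,211). That matches about 59–60°, and the kinematics agree. The tray still shows three flat discs, so I'm handing in.

```bash
python3 -c "
from h import *
print(ticket.hand_in())"
```

```text
the job is handed in; nothing more can be done
None
```

The job is handed in: three slate discs lie flat side by side in the tray, the other two discs were left where they lay, and the arm is holding the case lid by its bar at about 60° (estimated from the side camera and the arm's position).

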